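# Set the bag sealer for thicker bags

## Task

Get the bag sealer ready for thicker bags: press down the raised end of its rocker switch so that it snaps over to on, and, with a fingertip lightly on top of the knurled seal-time wheel, roll the wheel to the right (as the robot sees it), click by click, until its white line rests at the third mark from the left, without rolling on past that click. Either may come first; do not pinch the wheel or press it hard. Leave the sealing arm up and everything standing on and around the sealer where it is, then draw clear.

Things in the scene. Friction and masses are not known exactly. Their poses are not given: they have to be found in the camera images.
- sealer: bag sealer: white box with grey ends, 400 mm long (y), 190 mm deep (x), flat deck 75 mm up. Origin: centre of its underside; x to the rear (away from the robot), y left, z up. On the front part of the deck (x -55 mm): wheel (y 85), vial, rocker switch (y -75), small carton. Behind, along x +50, the raised white sealing arm, up to 110 mm above the deck at its right end.
- wheel_top (a point): top point of the knurled, rubber-rimmed seal-time wheel: 70 mm across, 16 mm wide, standing 13 mm out of a slot in the deck (bezel 34 by 68 mm, 2 mm high). Axes as the sealer's: the wheel's axle lies along x, the slot along y. Mid-width, sinks with the axle, does not turn with the wheel. A fingertip rubbed along the top towards -y (right) takes the rim with it, 35 mm per rad.
- wheel_axle: the wheel's axle: origin 35 mm below the wheel's top point, axes as the sealer's. It is sprung: pressed from above it begins to sink at about 1.5 N and sinks 6 mm in all, 1 N per mm, then it is hard. To roll the wheel over a click peak takes about 1 N along its rim; 4 to 7 N of press gives ample friction.
- seal_wheel (a joint): turn of the wheel, rad; grows as its top goes right (-y). Four clicks, at -0.675, -0.225, 0.225 and 0.675: the white line across its rim then meets the 1st to 4th (from the left) of four black bars of growing length behind the slot. Let go, it springs into the nearest click; peaks lie at -0.45, 0 and 0.45. Found in the 1st or 2nd click; the third, 0.225, is wanted. Stops at -0.80, 0.80.
- rocker_mid (a point): 10 mm above the deck over the pivot of the black rocker switch. Axes as the sealer's. Rocker 34 mm long along x (17 mm each way), 23 mm wide, top a shallow V, in a bezel 3 mm high. Off: the edge of its rear (+x) end stands 15 mm above the deck, that of the front end 9 mm. The rear edge pressed below 11 mm (about 3 N) snaps over and rests at 9 mm: on.
- rocker (a joint): tilt of the rocker switch, rad: -0.2 off (rear end up), +0.2 on (rear end down); it snaps to the nearer side of 0. Found off.
- sealing_arm (a joint): angle of the sprung sealing arm, rad: 0 fully up, as found; 0.19 pressed down on the jaw. To be left alone.
- vial: loose amber vial, 26 mm across, 45 mm high, standing on the sealer's deck between switch and wheel; origin at the centre of its underside. To be left alone.
- deck_carton: loose small carton, 30 by 42 mm, 40 mm high, on the deck to the right of the switch; origin at the centre of its underside. To be left alone.
- tub: loose white tub, 68 mm across, 105 mm high, on the table; origin at the centre of its underside. To be left alone.
- amber_bottle: loose amber bottle, 58 mm across, 120 mm high, on the table; origin at the centre of its underside. To be left alone.
- stock_bin: loose blue bin of cartons, 200 by 125 mm, 92 mm high, on the table; origin at the centre of its underside. To be left alone.
- bag_carton: loose cardboard box, 100 by 160 mm, 65 mm high, on the table to the right; origin at the centre of its underside. To be left alone.
- counting_tray: loose white tablet counting tray, 170 by 140 mm, 18 mm high, on the table to the right; origin at the centre of its underside. To be left alone.
- spatula: loose spatula with a wooden handle, 190 mm long, lying on the table between robot and sealer; origin at mid-length, underside. To be left alone.

How it is judged:
By the outcome, as a careful person would: the job done as asked, in the order asked, and still so for the second after the job is handed in, with the robot touching nothing.
It also fails if it takes over 48 s, if anything falls off the work surface, if the arm or the gripper's body presses on something with over 40 N, if the wrist force passes 120 N, or if a joint passes its speed limit or range.

## Robot

A 7-joint arm with a two-finger parallel gripper is mounted at the origin on the work surface. World frame = base frame: x ahead of the robot, y to its left, z up, the work surface at z = 0. Lengths are in m, angles in rad, forces in N, time in s.
With the tool pointing down it reaches from about 0.4 to 0.9 m from the base axis. Payload 5.5 kg.
Tool frame: the origin (TCP) lies midway between the tips of the shut fingers; the grasp point (between the pads) lies 19 mm behind it (manip.grip_depth is the distance from the TCP to the grasp point, in m); z points along the fingers, y is the line along which they close (so a half turn about z gives the same grasp; the last joint's range is limited). The gripper opens to 92 mm and grips with 3 to 60 N. Pads are 19 mm wide; open, the fingers measure 130 mm over their backs; the gripper's body (75 mm by 190 mm) begins 47 mm behind the grasp point.
Start: joints at [-1.035, 0.501, -0.427, 1.55, 0.221, 1.138, -0.21], TCP at [0.175, 0.626, 0.227] pointing down, gripper open.
Joint ranges: [-2.88, 2.88], [-0.31, 2.03], [-1.54, 1.56], [0.2, 2.42], [-1.41, 4.55], [0.19, 2.02], [-2.57, 2.57]. Speed limits (rad/s): [2.57, 2.57, 3.14, 3.14, 3.14, 3.14, 3.14].

## Interface

Orientations are given as a unit quaternion [x, y, z, w].
In Python, from bench import manip, effector, viewer gives the robot as it stands. Calls block until the motion is done:
- manip.move_pose(position, orientation): joint-space move of the TCP to a pose.
- manip.servo_line(position, ori=None, vel=0.15): straight line of the TCP; ori=None keeps the orientation; vel is the mean speed in m/s.
- manip.movej(angles): joint-space move.
- effector.open_jaws() and effector.close(f_grip=None): open the fingers fully, or close them until they stop; f_grip is the grip in N (None keeps the last).
- manip.sleep(seconds).
- manip.solve_ik(position, orientation): joint angles nearest the present ones, or None.
- viewer.get_image(name): name is "side" or "top"; returns the picture (420x560x3 uint8, red, green, blue); there is no depth.
- viewer.get_calibration(name): a dict with "vfov" (degrees; the focal length in pixels is half the picture's height over the tangent of half this angle, whatever the lens; pixels are square), "cx", "cy" (the principal point, pixels), "eye" and "attitude" of the camera in the world. Camera axes: x right, y down, z forward; pixel columns grow to the right and rows downward; lengths in m; the calibration is good to about 2 mm. A picture is of the moment at which its call begins. get_calibration takes no time and is no camera call.
A pose or a line that the arm cannot do raises manip.PlanningError and nothing moves.
- manip.hand_in(): hands the job in; it is judged then, once.
Readings, each from a call of its own:
- manip.current_clock(): time.
- manip.current_q(): joint angles.
- manip.current_joint_velocities(): joint speeds.
- manip.current_tau(): joint torques, N m.
- manip.current_tool_pos(): TCP position.
- manip.current_tcp_rot(): TCP orientation.
- manip.current_force(): force on the tool from outside, world axes, zero at the start.
- manip.current_wrist_torque(): the same for the moment, N m.
- manip.current_finger_gap(): finger opening in m.
- manip.current_gripper_force(): force on a finger pad.
Only numpy, scipy, OpenCV 4.12 (cv2) and the standard library are available. Lean on these libraries where they do the work, as an engineer would, in place of code of your own. Each camera call takes 0.05 s, during which the arm holds its last target. There are 200 camera calls.

## Working session

There is one attempt and no reset: what is moved stays moved. The work goes in short steps, each a Python script; the robot and the scene stay as the last script left them, time stands still between calls to the robot, and variables do not carry over. Pictures are saved under pics/ and viewed, at most 10 in all, crops included, and the job is handed in when it is done.

```bash
mkdir -p pics; ls; python3 - <<'E'
from bench import manip, effector, viewer
import cv2
for n in("side","top"):
    im=viewer.get_image(n); cv2.imwrite(f"pics/{n}0.png",im[:,:,::-1]); c=viewer.get_calibration(n); print(n,c)
print(manip.current_clock(),manip.current_tool_pos(),manip.current_tcp_rot(),manip.current_force())
E
```

```text
pics
side {'vfov': 45.84953875710454, 'cx': 284.6961662480476, 'cy': 214.0536616817264, 'eye': array([ 0.25358942, -0.94867221,  0.96996366]), 'attitude': array([ 0.90727888, -0.11339117,  0.06205039, -0.4001715 ])}
top {'vfov': 55.89416470129353, 'cx': 276.5861476527898, 'cy': 207.36364565704775, 'eye': array([ 0.30779291, -0.00835739,  1.06849462]), 'attitude': array([-0.69869029,  0.70723426, -0.07824677,  0.07435742])}
0.1 [0.17499057 0.6253438  0.22577436] [ 1.35951034e-01  9.90715160e-01 -8.74481577e-04 -1.51196665e-04] [-0.24377786 -0.6191279   0.14892916]
```

View pics/side0.png

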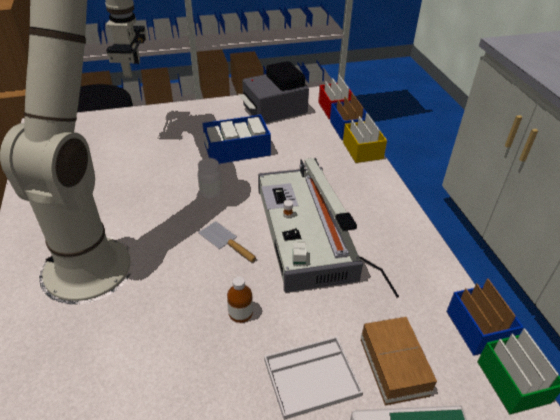

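View pics/top0.png

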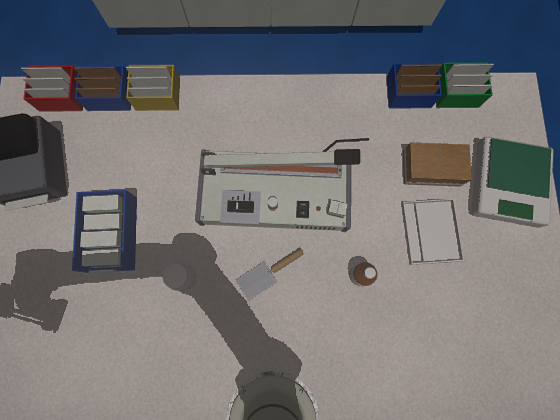

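The side view shows the sealer around (265–360, 160–290). In the top view it spans (197–352, 150–230), with the wheel near (240,205), vial (272,202), rocker (302,209) and carton (338,208). Next I'll enlarge both views.

```bash
cat > h.py <<'E'
import numpy as np, cv2
from scipy.spatial.transform import Rotation as R
from bench import manip, effector, viewer
def cam(n):
    c=viewer.get_calibration(n); f=210/np.tan(np.radians(c['vfov']/2))
    return np.array(c['eye']),R.from_quat(c['attitude']).as_matrix(),f,c['cx'],c['cy']
def ray(n,p):
    e,A,f,cx,cy=cam(n); d=A@np.array([(p[0]-cx)/f,(p[1]-cy)/f,1]); return e,d
def plane(n,p,z):
    e,d=ray(n,p); return e+d*(z-e[2])/d[2]
def proj(n,P):
    e,A,f,cx,cy=cam(n); q=A.T@(np.asarray(P)-e); return np.array([f*q[0]/q[2]+cx,f*q[1]/q[2]+cy])
def crop(n,x0,y0,x1,y1,k,fn):
    im=viewer.get_image(n)[y0:y1,x0:x1,::-1]; cv2.imwrite(fn,cv2.resize(im,None,fx=k,fy=k,interpolation=cv2.INTER_CUBIC))
E
python3 - <<'E'
from h import *
crop("top",190,140,360,240,4.7,"pics/t1.png"); crop("side",240,150,370,295,4,"pics/s1.png")
for p in [(198,224),(349,231),(202,151)]: print(plane("top",p,.075))
print(plane("top",(240,205),.088),plane("top",(302,209),.085), proj("top",manip.current_tool_pos()),proj("side",manip.current_tool_pos()))
E
```

```text
[0.48500565 0.18522075 0.075     ]
[ 0.46242446 -0.19827862  0.075     ]
[0.68125592 0.18050863 0.075     ]
[0.53037221 0.07763399 0.088     ] [ 0.51878838 -0.07972812  0.085     ] [-41.91019197 366.53898328] [131.7685831   69.67935253]
```

View pics/t1.png

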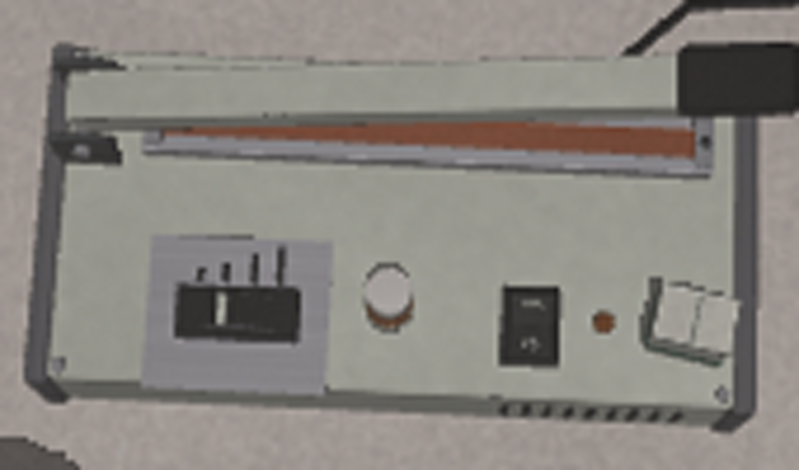

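View pics/s1.png

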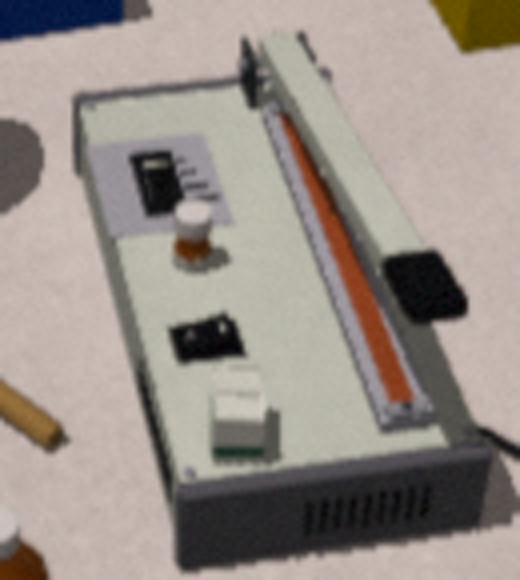

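The top crop shows the wheel's white line at crop (221,308), under the 2nd bar (226,272). The bars are at crop x 202, 226, 254 and 281, so the wheel is in the 2nd click and needs one more. The rocker bezel is at crop (500–560, 287–367). The side crop agrees, with the wheel bezel near (154,184) and the rocker near (206,338). I'll measure both bezels precisely, then move to hover.

```bash
cat >> h.py <<'E'
def dark(im,x0,y0,x1,y1,k=6):
    g=cv2.cvtColor(im,cv2.COLOR_RGB2GRAY)[y0:y1,x0:x1]
    g=cv2.resize(g,None,fx=k,fy=k,interpolation=cv2.INTER_CUBIC)
    m=((g<100)*255).astype(np.uint8)
    c=max(cv2.findContours(m,cv2.RETR_EXTERNAL,cv2.CHAIN_APPROX_NONE)[0],key=cv2.contourArea)
    b=cv2.boxPoints(cv2.minAreaRect(c))
    return (b+.5)/k-.5+[x0,y0]
E
python3 - <<'E'
from h import *
np.set_printoptions(precision=4,suppress=True)
t=viewer.get_image("top"); s=viewer.get_image("side")
for n,im,roi,z in [("top",t,(224,199,257,216),.077),("top",t,(293,198,313,221),.078),("side",s,(270,185,288,206),.077),("side",s,(281,226,303,243),.078)]:
    b=dark(im,*roi); P=np.array([plane(n,p,z)[:2] for p in b])
    print(n,b.mean(0),P.mean(0),np.linalg.norm(P[1]-P[0]),np.linalg.norm(P[2]-P[1]),P.tolist())
# front deck edge slope: corner screws and ends for yaw
for p in [(202.3,217.5),(343.5,224)]: print(plane("top",p,.075))
E
```

```text
top [240.0841 205.3758] [0.5319 0.0784] 0.03672552073289869 0.06958340875874501 [[0.5146870896932714, 0.1130997981035331], [0.5514122167245816, 0.11292974623880883], [0.5492022612447913, 0.04338144021153066], [0.512494319563298, 0.0440888306868034]]
top [302.1986 208.9656] [ 0.5205 -0.0808] 0.04501655342122049 0.03292695555181338 [[0.4985930137472583, -0.06332983739483461], [0.5435607613281865, -0.06542548990026562], [0.5423632090575944, -0.09833066077765651], [0.4974083148873271, -0.09592293907834173]]
side [280.2335 194.7107] [0.5323 0.0789] 0.04033474293545868 0.07311918069164229 [[0.5148986929884973, 0.11103419587781116], [0.5544168126653632, 0.1191094484976638], [0.5490153832887531, 0.046190046787923156], [0.5110078612698785, 0.03909417587437958]]
side [291.2842 234.9623] [ 0.5197 -0.0841] 0.04646942950050828 0.04125067153818024 [[0.49833356568835896, -0.06658739787076384], [0.5444396412086623, -0.060787598027769674], [0.5405162051808489, -0.1018512626485325], [0.4955121869516893, -0.10709773153886615]]
[0.5017 0.1748 0.075 ]
[ 0.4806 -0.1852  0.075 ]
```

The wheel-to-rocker distance comes out at 159.6 mm against 160 given. The bezel sizes fit and the two views agree, so I'll move to hover over the wheel.

```bash
cat >> h.py <<'E'
psi=-.066; Q=[np.sin(-psi/2),np.cos(psi/2),0,0]
ex=np.array([np.cos(psi),np.sin(psi),0]); ey=np.array([-np.sin(psi),np.cos(psi),0])
W=np.array([.5318,.0786,.088]); K=np.array([.5199,-.0812,.085])
def force(n=8):
    return np.mean([ (manip.sleep(.01),manip.current_force())[1] for _ in range(n)],0)
E
python3 - <<'E'
from h import *
np.set_printoptions(precision=4,suppress=True)
effector.close(5)
P=manip.current_tool_pos()
h=W+8*ey/1000; 
manip.servo_line([P[0],P[1],.27],vel=.2)
try: manip.servo_line([h[0],h[1],.26],Q,vel=.3)
except manip.PlanningError as e: print(e); manip.move_pose([h[0],h[1],.26],Q)
manip.servo_line([h[0],h[1],.11],vel=.12)
print(manip.current_clock(),manip.current_tool_pos()-h,manip.current_tcp_rot(),manip.current_finger_gap(),force(),force())
t=viewer.get_image("top")[140:240,190:360]; s=viewer.get_image("side")[130:290,230:370]
a=cv2.resize(t,(680,400),interpolation=cv2.INTER_CUBIC)
cv2.imwrite("pics/t2.png",a[:,:,::-1]); cv2.imwrite("pics/s2.png",cv2.resize(s,None,fx=3.7,fy=3.7,interpolation=cv2.INTER_CUBIC)[:,:,::-1])
E
```

```text
5.8083 [0.0006 0.0002 0.0227] [0.033  0.9995 0.0002 0.0007] 0.0004295854125897241 [ 0.0575 -0.1456  0.5431] [ 0.1339 -0.0703  0.0525]
```

View pics/s2.png

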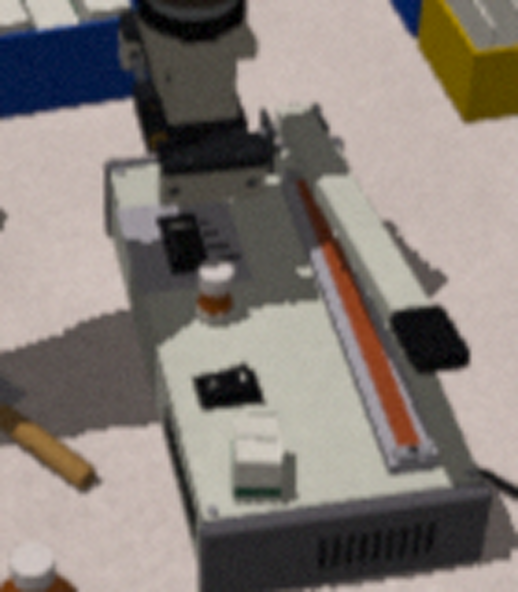

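The side crop shows the gripper above and left of the wheel, whose bezel is at (183,243). The fingertips themselves are unclear, so I'll check the projection and take a better-lit enlargement.

```bash
python3 - <<'E'
from h import *
P=manip.current_tool_pos()
for n in("side","top"): print(n,proj(n,P),proj(n,P+[0,0,.066]),proj(n,P+[0,0,.019]))
s=viewer.get_image("side")[140:220,240:320]; s=np.clip(255*(s/255.)**.5,0,255).astype(np.uint8)
t=viewer.get_image("top")[140:240,190:290]; t=np.clip(255*(t/255.)**.5,0,255).astype(np.uint8)
a=cv2.resize(s,(400,400),interpolation=cv2.INTER_CUBIC); b=cv2.resize(t,(400,400),interpolation=cv2.INTER_CUBIC)
cv2.imwrite("pics/st3.png",np.hstack([a,b])[:,:,::-1])
E
```

```text
side [279.84178954 183.45731073] [280.21890362 164.15700727] [279.94782907 178.03031876]
top [235.59924921 202.12242064] [232.84202741 195.6531916 ] [234.84327376 200.34868654]
```

View pics/st3.png

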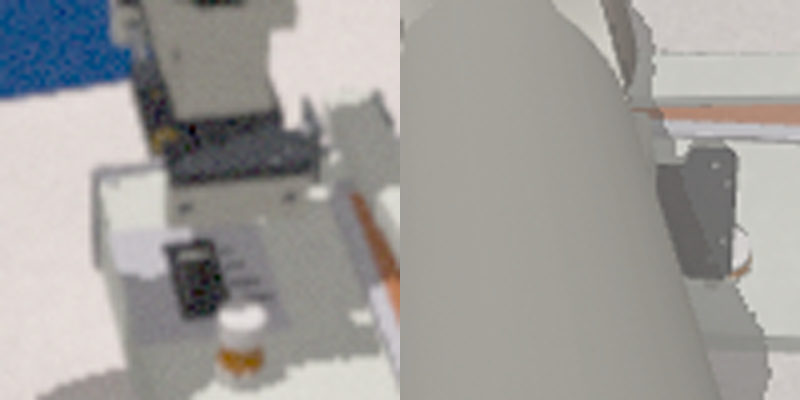

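The grey band is the gripper body's right end, which hides the fingers. Its position matches the projection (bottom at row ~183), and it clears the vial by about 30 mm on descent. Next I'll approach the wheel under force control.

```bash
python3 - <<'E'
from h import *
np.set_printoptions(precision=4,suppress=True)
h=W+8*ey/1000
manip.servo_line([h[0],h[1],.094],vel=.08); manip.sleep(.15); f0=force(15)
print(f0,manip.current_tool_pos())
z=.091
while z>=.081:
    manip.servo_line([h[0],h[1],z],vel=.02); manip.sleep(.1); f=force(10)-f0
    print(round(z,4),manip.current_tool_pos()[2].round(4),f)
    if f[2]>3.8: break
    z-=.001
print(manip.current_clock())
np.save("f0.npy",f0); np.save("z.npy",z)
E
```

```text
[-0.0757 -0.0133  0.0457] [0.5326 0.0866 0.0942]
0.091 0.091 [-0.1803 -0.4426 -0.1325]
0.09 0.09 [0.0696 0.0202 0.0579]
0.089 0.089 [-0.0101 -0.1558  0.255 ]
0.088 0.088 [-0.1634 -0.0776  0.1442]
0.087 0.0871 [-0.2642  0.1679  2.1229]
0.086 0.0861 [-0.5247 -0.0519  2.763 ]
0.085 0.0851 [-0.453   0.1259  4.0833]
9.85
```

Contact is at z ≈ 0.0875 as expected, with about 4 N of press. Now I'll roll right in small steps and watch the tangential force.

```bash
python3 - <<'E'
from h import *
np.set_printoptions(precision=4,suppress=True)
h=W+8*ey/1000; f0=np.load("f0.npy"); z=float(np.load("z.npy"))-.0003
for d in (2,4,6,8,10,12,14,15,16):
    p=h-ey*d/1000
    manip.servo_line([p[0],p[1],z],vel=.03); manip.sleep(.06); f=force(10)-f0; q=manip.current_tool_pos()
    print(d,((h-q)@ey*1000).round(2),q[2].round(4),(f@ey).round(2),f[2].round(2))
    if f[2]>7: print("hard"); break
print(manip.current_clock())
E
```

```text
2 1.91 0.0848 1.29 4.6
4 4.49 0.0847 0.21 4.87
6 6.41 0.0847 -0.26 4.8
8 8.38 0.0847 -0.83 4.71
10 10.31 0.0847 -1.03 5.1
12 12.3 0.0847 -1.3 4.63
14 14.31 0.0847 -1.7 4.78
15 15.03 0.0847 -1.38 4.73
16 15.78 0.0847 -0.18 4.53
13.375
```

```bash
python3 - <<'E'
from h import *
np.set_printoptions(precision=4,suppress=True)
q=manip.current_tool_pos()
manip.servo_line([q[0],q[1],.10],vel=.06); manip.servo_line([q[0],q[1],.19],vel=.2)
r=K+ex*.017
manip.servo_line([r[0],r[1],.19],vel=.2); manip.servo_line([r[0],r[1],.105],vel=.15)
print(manip.current_clock(),manip.current_tool_pos()-r)
s=viewer.get_image("side")[150:250,240:340]; t=viewer.get_image("top")[150:230,200:300]
g=lambda a:np.clip(255*(a/255.)**.6,0,255).astype(np.uint8)
cv2.imwrite("pics/st4.png",np.hstack([cv2.resize(g(s),(400,400),interpolation=cv2.INTER_CUBIC),cv2.resize(g(t),(400,400),interpolation=cv2.INTER_CUBIC)])[:,:,::-1])
E
```

```text
16.0167 [0.0006 0.0005 0.0205]
```

View pics/st4.png

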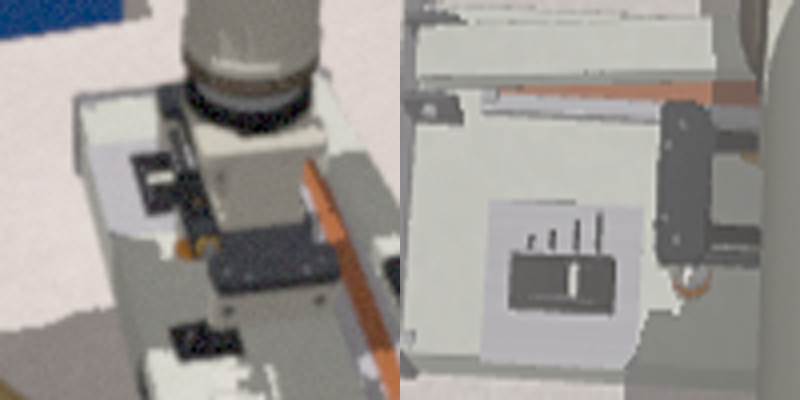

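The white line now sits at the 3rd bar (crop (572,280) against bars at 531, 552, 577 and 600), and the vial is undisturbed. Next I'll press the rocker's rear end.

```bash
python3 - <<'E'
from h import *
np.set_printoptions(precision=4,suppress=True)
r=K+ex*.017
manip.servo_line([r[0],r[1],.094],vel=.06); manip.sleep(.1); f0=force(15)
z=.091
while z>=.0829:
    manip.servo_line([r[0],r[1],z],vel=.02); manip.sleep(.06); f=force(8)-f0
    print(round(z,4),manip.current_tool_pos()[2].round(4),f)
    if f[2]>9: break
    z-=.001
manip.servo_line([r[0],r[1],.10],vel=.08); manip.servo_line([r[0],r[1],.25],vel=.25)
manip.servo_line([.40,.45,.30],vel=.3)
print(manip.current_clock())
s=viewer.get_image("side")[150:300,240:370]; t=viewer.get_image("top")[140:240,190:360]
cv2.imwrite("pics/s5.png",cv2.resize(s,None,fx=2.6,fy=2.6,interpolation=cv2.INTER_CUBIC)[:,:,::-1])
a=cv2.resize(s,(347,400),interpolation=cv2.INTER_CUBIC); b=cv2.resize(t,(453,267),interpolation=cv2.INTER_CUBIC)
c=cv2.resize(viewer.get_image("top")[190:225,285:325],(453,300)); 
o=np.zeros((567,800,3),np.uint8); o[:400,:347]=a; o[:267,347:]=b; o[267:567,347:]=c
cv2.imwrite("pics/f5.png",o[:,:,::-1])
E
```

```text
0.091 0.091 [ 0.4103  0.2324 -0.159 ]
0.09 0.0902 [0.0524 0.0966 2.4424]
0.089 0.0887 [-0.007   0.1183 -0.1323]
0.088 0.088 [-0.0833 -0.1875  1.6091]
0.087 0.0868 [ 0.3196 -0.0634  0.2361]
0.086 0.086 [ 0.0424 -0.1872 -0.161 ]
0.085 0.085 [-0.0269 -0.1006  0.0161]
0.084 0.0843 [-0.5508  0.115   4.5962]
0.083 0.0841 [-2.6084  0.4655 12.0759]
23.2083
```

View pics/f5.png

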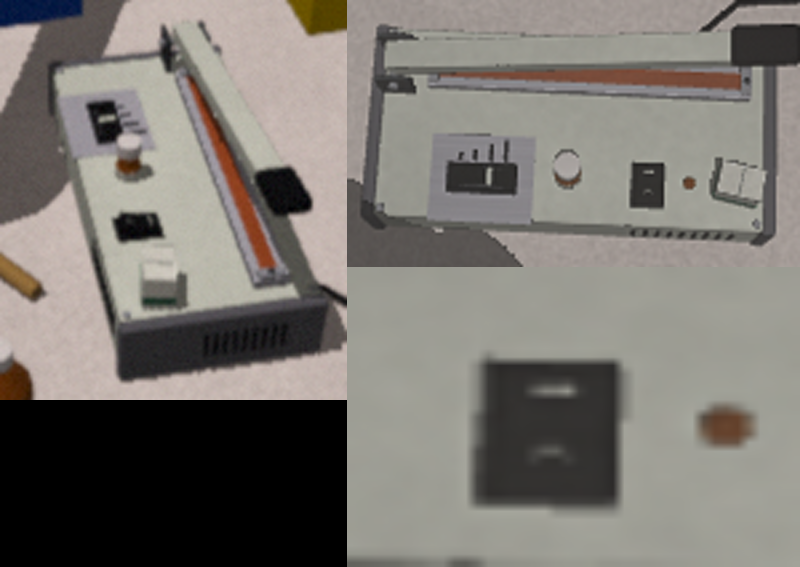

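The final view shows the line at bar 3, at (488,177) with the bar at (491,153). The rocker's rear end is down: resistance vanished after the snap, then a hard stop came at 9 mm above the deck. The vial, carton and sealing arm are unmoved and the gripper is clear.

```bash
python3 -c "
from bench import manip
print(manip.hand_in(), manip.current_clock())"
```

```text
the job is handed in; nothing more can be done
the job is handed in; nothing more can be done
```

The rocker switch is snapped to on and the seal-time wheel's white line rests at the third mark; the sealing arm, vial and deck carton look undisturbed in the last pictures, the gripper is clear, and the job was handed in shortly after 23 s.

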